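Unstack the reference set into its trays

ROBOT

A 6-joint arm with a two-finger parallel gripper is mounted at the origin on a cart in front of the work surface, level with it; the furniture and walls round the work are solid. World frame = base frame: x ahead of the robot, y to its left, z up, the work surface at z = 0. Lengths are in mm, angles in rad, forces in N, time in s.
With the tool pointing down it reaches from about 275 to 725 mm from the base axis. Payload 15.9 kg.
Tool frame: the origin (TCP) lies midway between the tips of the shut fingers; the grasp point (between the pads) lies 19 mm behind it; z points along the fingers, y is the line along which they close (so a half turn about z gives the same grasp; the last joint's range is limited). The gripper opens to 85 mm and grips with 20 to 120 N. Pads are 22 mm wide; open, the fingers measure 114 mm over their backs; the gripper's body (76 mm by 85 mm) begins 54 mm behind the grasp point. The pads swing forward as they close: fully open they stand 13 mm farther back than shut.
Start: joints at [1.232, 0.213, -0.034, 1.323, 0, 1.571], TCP at [166.171, 471.564, 231.306] pointing down, gripper open.
Joint ranges: [-2.98, 2.98], [-0.74, 1.72], [-1.14, 1.35], [-2.1, 2.04], [-1.57, 1.44], [-3.14, 3.14]. Speed limits (rad/s): [1.89, 1.89, 2.39, 2.57, 3.14, 3.14].

INTERFACE

Orientations are given as a unit quaternion [x, y, z, w].
In Python, from rig import * gives the robot as it stands. The module is installed in compiled form; this text tells all that it offers.
- The arm moves only by the tool drive_tool, never from a script. Its argument "targets" is a list of rows, each a list of 7 numbers: the shift along the tool's x, y, z in m, then the turn, a rotation vector about the tool's x, y, z in degrees, then the finger opening in m, from 0 to 0.0854. In form: [[tx, ty, tz, wx, wy, wz, gripper], ...]. A call has 1 to 10 rows; each row is the pose to reach, as a shift and turn from the pose commanded when the call began, along the tool's axes at that moment; what a row does not reach only later rows make up. A row lasts 1/10 s, in which the tool goes at most 50 mm and 8.59 degrees, less where a joint would pass 70% of its speed; a pose out of reach is approached as far as the arm can. A call with a gripper value outside its range is refused whole. The fingers move at their own pace and stop on an object; the grip force is fixed at half the most. Time passes only in rows, so rows that repeat a pose let the fingers close. It gives the time, the measured TCP pose, the force, the opening and the grip force at its end, in the units of the state.
- state(): the state, without advancing time (a new reading comes with each control period).
- get_image(name): name is "scene" or "top" or "wrist"; returns a dict with "img" (400x640x3 uint8, blue, green, red), "range_z" (400x640 float32, mm along the optical axis (not along the pixel's ray), 0 where there is no reading), "vfov" (degrees; the focal length in pixels is half the picture's height over the tangent of half this angle, whatever the lens; pixels are square), "cx", "cy" (the principal point, pixels), "dist" ([k1, k2, p1, p2, k3] as OpenCV has them; the pictures are not rectified), "rvec" (rotation vector, rad) and "tvec" (3), from world to camera coordinates, as OpenCV has them; the wrist camera has in their place "mount" (4x4, takes a point from camera to tool coordinates, whose origin is the TCP and whose axes are the flange's). Camera axes: x right, y down, z forward; pixel columns grow to the right and rows downward; lengths in mm; the calibration is good to about 2 mm. A picture is of the moment at which its call begins: read the wrist's pose just before it.
- sign_off(): hands the job in; it is judged then, once.
The state is a dict: "clock": time; "joints": joint angles; "qvel": joint speeds; "effort": joint torques, N m; "tool_pos": TCP position; "tool_rot": TCP orientation; "wrist_force": force on the tool from outside, world axes, zero at the start; "wrist_torque": the same for the moment, N m; "grip_width": finger opening in mm; "finger_force": force on a finger pad.
Only numpy, scipy, OpenCV 4.12 (cv2) and the standard library are available. Lean on these libraries where they do the work, as an engineer would, in place of code of your own. Each camera call takes 0.05 s, during which the arm holds its last target. There are 200 camera calls.

TASK

Take the pile of reference parts (coax adapter, steel spacer, tall puck, wide puck) apart from the top down and stand each upright on the floor of its own round tray: the wider the part, the wider its tray, so the adapter goes in the smallest tray and the wide puck in the largest. Place them in that order and let no part tip over.

Things in the scene. Friction and masses are not known exactly. Their poses are not given: they have to be found in the camera images.
- wide_puck: Bottom of the pile: the wide black reference puck, an upright cylinder 60 mm in diameter, 34 mm high, about 0.11 kg, flat faces, a light ring mark on its top. Origin at the centre of its underside, z up its axis.
- tall_puck: Second from the bottom, standing centred on the wide puck: the tall black reference puck, an upright cylinder 44 mm in diameter, 50 mm high, about 0.08 kg. Origin at the centre of its underside, z up its axis.
- spacer: Third, standing centred on the tall puck: a plain bright steel spacer, an upright cylinder 30 mm in diameter, 28 mm high with a fine groove round it, about 0.09 kg. Origin at the centre of its underside, z up its axis.
- adapter: Top of the pile, standing on the spacer: a coax adapter, 32 mm high, upright, about 18 g. Round silver base 15.6 mm in diameter up to 14 mm, a hex collar 13 mm across up to 22 mm, above it a thin brass barrel 9 mm in diameter with a small side pin. Best gripped on the base. Origin at the centre of its underside, z up its axis.
- tray_xl: The largest of four shallow round aluminium trays with a grey floor, for the wide puck: inner diameter 76 mm, outer 82 mm, floor 2 mm thick, rim top 6 mm above the bench. It is fixed to the bench. Origin at the centre of its underside, on the bench; its inner floor lies 2 mm above that.
- tray_l: The second largest of four shallow round aluminium trays with a grey floor, for the tall puck: inner diameter 60 mm, outer 66 mm, floor 2 mm thick, rim top 6 mm above the bench. It is fixed to the bench. Origin at the centre of its underside, on the bench; its inner floor lies 2 mm above that.
- tray_m: The third largest of four shallow round aluminium trays with a grey floor, for the steel spacer: inner diameter 46 mm, outer 52 mm, floor 2 mm thick, rim top 6 mm above the bench. It is fixed to the bench. Origin at the centre of its underside, on the bench; its inner floor lies 2 mm above that.
- tray_s: The smallest of four shallow round aluminium trays with a grey floor, for the coax adapter: inner diameter 32 mm, outer 38 mm, floor 2 mm thick, rim top 6 mm above the bench. It is fixed to the bench. Origin at the centre of its underside, on the bench; its inner floor lies 2 mm above that.
Things that resemble listed ones, but are neither listed nor needed, are in the scene too. Leave any pink or purple look-alike of the tray_m alone.

How it is judged:
By the outcome, as a careful person would: the job done as asked, in the order asked, and still so for the second after the job is handed in, with the robot touching nothing.
It also fails if it takes over 109 s, if anything falls off the work surface, if the arm or the gripper's body presses on something with over 40 N, if the wrist force passes 120 N, or if a joint passes its speed limit or range.

## Working session

There is one attempt and no reset: what is moved stays moved. The work goes in short steps, Python scripts to look and compute and a tool call to move; the robot and the scene stay as the last step left them, time stands still between calls to the robot, and variables do not carry over. Pictures are saved under pics/ and viewed, at most 14 in all, crops included, and the job is handed in when it is done.

Besides the shell and the picture viewer there is one more tool, called after "Call:" as name([rows], argument=value, ...), one row to a line, values as JSON. drive_tool: Moves the arm, as the interface text tells. Its arguments: {"type":"object","properties":{"targets":{"type":"array","items":{"type":"array","items":{"type":"number"}}}},"required":["targets"]}

```bash
mkdir -p pics; cat > h.py <<'E'
from rig import *
import numpy as np, cv2
from scipy.spatial.transform import Rotation as R
def cam(g):
    f=200/np.tan(np.radians(g["vfov"])/2)
    return np.array([[f,0,g["cx"]],[0,f,g["cy"]],[0,0,1]]),np.array(g["dist"],float)
def world(g,st=None):
    """per-pixel world xyz"""
    K,d=cam(g);h,w=g["range_z"].shape
    uv=np.stack(np.meshgrid(np.arange(w),np.arange(h)),-1).reshape(-1,1,2).astype(float)
    n=cv2.undistortPoints(uv,K,d)[:,0]
    z=g["range_z"].reshape(-1,1).astype(float)
    p=np.hstack([n*z,z])
    if "rvec" in g:
        Rm=cv2.Rodrigues(np.array(g["rvec"],float))[0]
        P=(p-np.array(g["tvec"],float).reshape(3))@Rm
    else:
        M=np.array(g["mount"]);p=p@M[:3,:3].T+M[:3,3]
        P=R.from_quat(st["tool_rot"]).apply(p)+np.array(st["tool_pos"])
    P[z[:,0]==0]=np.nan
    return P.reshape(h,w,3)
E
python3 - <<'E'
from h import *
s=state();print(s)
for n in("scene","top"):
    g=get_image(n);cv2.imwrite(f"pics/{n}0.png",g["img"]);np.savez(f"/tmp/{n}.npz",P=world(g),img=g["img"])
    print(n,g["vfov"],g["rvec"],g["tvec"],g["dist"])
E
```

```text
{'clock': 0.0, 'joints': array([ 1.23199592e+00,  2.13343447e-01, -3.50548037e-02,  1.32349234e+00,
        2.30422509e-06,  1.57080298e+00]), 'qvel': array([ 0.00174577,  0.00040817, -0.00016518,  0.00024786,  0.00079084,
       -0.00042479]), 'effort': array([ 2.47837270e-04, -6.86156487e+01,  4.87122273e+01,  1.72758132e-02,
       -2.86249190e-05,  1.49030433e-05]), 'tool_pos': array([166.06568129, 471.26056282, 230.82421332]), 'tool_rot': array([ 1.68594426e-01,  9.85685355e-01, -5.39105223e-04, -9.33752388e-05]), 'wrist_force': array([ 0.67283509, -0.86921143, -0.51892328]), 'wrist_torque': array([0.00111365, 0.08228357, 0.06251771]), 'finger_force': 0.0, 'grip_width': 85.34327466672292}
scene 55.551773022071224 [ 1.90245335 -0.89234003  0.50351873] [-409.99447329  282.37049768  539.66132294] [-0.0470539  0.         0.         0.         0.       ]
top 50.84777021676765 [ 2.20212738 -2.14191201  0.15527035] [-68.83726989 576.91307038 988.54798866] [-0.07713888  0.          0.          0.          0.        ]
```

View pics/top0.png

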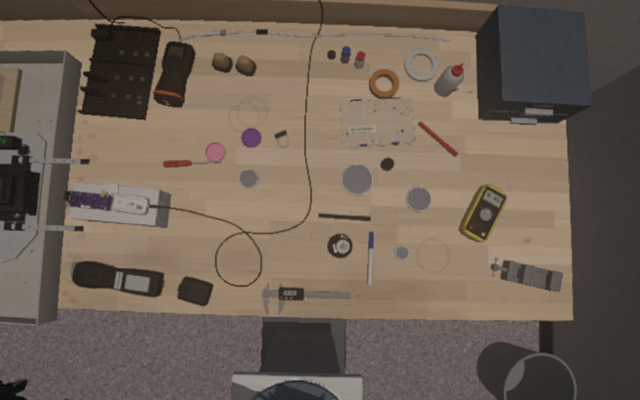

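View pics/scene0.png

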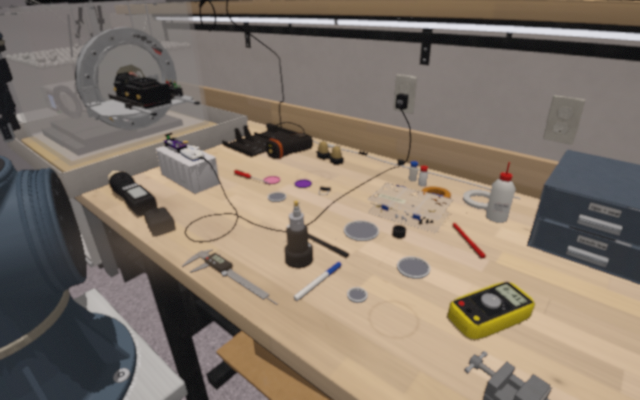

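The top view shows the pile at (340,245). The tray candidates are grey discs at (357,179), (418,199), (248,178) and (401,252), plus a pink one at (215,152) and a purple one at (251,138). The scene view shows the pile standing at (298,235). Next I'll measure each of these.

```bash
python3 - <<'E'
from h import *
d=np.load("/tmp/top.npz");P=d["P"];img=d["img"]
for n,(u,v) in dict(xl=(357,179),l=(418,199),m=(248,178),s=(401,252),pink=(215,152),purple=(251,138)).items():
    # rim/floor region: pixels within 30px, height 1..9mm above local bench
    sub=P[v-24:v+25,u-24:u+25];
    print(n,"centre",sub[24,24].round(1),"bench med z",np.nanmedian(sub[...,2]).round(1))
    g=img[v-24:v+25,u-24:u+25].astype(int)
    sat=g.max(2)-g.min(2); col=g[24,24]
    m=(np.abs(g-col).sum(2)<70) if n in("pink","purple") else (sat<25)
    k,lab,st,c=cv2.connectedComponentsWithStats(m.astype(np.uint8));l=lab[24,24]
    if l:
        mm=lab==l
        x=np.nanmean(sub[mm],0);e=[np.ptp(sub[mm][:,i]) for i in(0,1)]
        print("   blob",x.round(1),"extent",np.round(e,1),st[l],"bgr",col)
Q=P[225:266,318:362].reshape(-1,3)
for a,b in((25,40),(78,90),(105,117),(130,150)):
    q=Q[(Q[:,2]>a)&(Q[:,2]<b)]
    if len(q):print(a,b,len(q),((np.max(q,0)+np.min(q,0))/2).round(1),np.ptp(q,0).round(1),np.median(q,0).round(1))
S=np.load("/tmp/scene.npz")["P"]
Q=S[195:275,275:325].reshape(-1,3);c0=np.nanmedian(Q,0)
for a,b in((5,30),(40,80),(88,108),(114,124)):
    q=Q[(Q[:,2]>a)&(Q[:,2]<b)]
    if len(q)>5:
        A=np.c_[2*q[:,:2],np.ones(len(q))];s=np.linalg.lstsq(A,(q[:,:2]**2).sum(1),rcond=None)[0]
        print("scene circ",a,b,len(q),s[:2].round(1),np.sqrt(max(0,s[2]+s[:2]@s[:2])).round(1))
T=np.hstack([cv2.resize(img[y-30:y+30,x-40:x+40],(400,300),interpolation=cv2.INTER_CUBIC) for x,y in((240,165),(340,245))])
B=np.hstack([cv2.resize(img[y-30:y+30,x-40:x+40],(400,300),interpolation=cv2.INTER_CUBIC) for x,y in((388,185),(401,252))])
cv2.imwrite("pics/crop.png",np.vstack([T,B]))
E
```

```text
xl centre [ 635.6 -134.     4. ] bench med z -0.0
   blob [ 636.9 -133.1    1.8] extent [nan nan] [  8   8  32  32 803] bgr [ 98 100 107]
l centre [ 5.898e+02 -2.909e+02 -1.000e-01] bench med z -0.3
   blob [ 590.6 -290.9    1.8] extent [nan nan] [ 12  11  26  26 515] bgr [ 96  99 106]
m centre [ 6.305e+02  1.412e+02 -1.000e-01] bench med z -0.2
   blob [630.4 140.1   2.1] extent [nan nan] [ 14  14  21  20 310] bgr [ 95  98 104]
s centre [ 455.  -247.8    1.2] bench med z -0.5
   blob [ 455.4 -248.5    2.3] extent [nan nan] [ 17  17  15  15 173] bgr [100 103 108]
pink centre [694.6 228.1   2.5] bench med z 0.1
   blob [6.957e+02 2.285e+02 2.000e-01] extent [nan nan] [   0    0   49   49 2348] bgr [116 106 162]
purple centre [732.8 137.8   6. ] bench med z -0.1
   blob [735.2 139.    2.5] extent [nan nan] [ 14  14  20  20 315] bgr [104  63  98]
25 40 182 [467.2 -93.1  32.2] [55.7 58.5 11.2] [470.2 -84.5  32.2]
78 90 127 [465.6 -92.3  83.2] [41.2 41.7 10. ] [465.3 -85.8  82.3]
105 117 96 [465.5 -93.6 110.4] [26.9 29.1  9.1] [465.3 -90.2 111.2]
130 150 26 [466.5 -96.  138.2] [10.9 10.4 14.8] [465.4 -95.1 141.2]
scene circ 5 30 424 [496.1   0. ] 118.0
scene circ 40 80 366 [465.  -95.1] 21.1
scene circ 88 108 127 [464.6 -96.1] 13.7
scene circ 114 124 37 [464.3 -98.2] 7.1
```

View pics/crop.png

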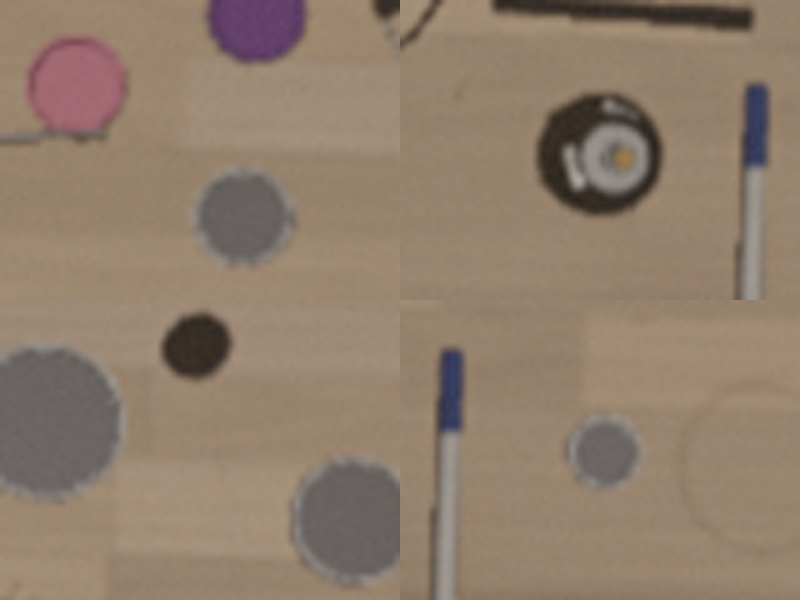

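The crop confirms the trays. The grey disc widths of 32, 26, 20.5 and 15 px match the 82, 66, 52 and 38 mm outer diameters. The plain grey one at (248,178) is tray_m. The pink and purple discs are look-alikes and I'll leave them alone. The pile stands near (465,-96), so I'm moving over it.

```bash
cat >> h.py <<'E'
def go(x,y,z,yaw=None):
    """print tool-frame shift (m) and turn (deg) to TCP x,y,z, tool y along yaw (default radial), pointing down"""
    s=state();r=R.from_quat(s["tool_rot"])
    if yaw is None: yaw=np.degrees(np.arctan2(y,x))
    c,n=np.cos(np.radians(yaw)),np.sin(np.radians(yaw))
    T=R.from_matrix(np.array([[-n if 0 else n*-1, c,0],[c,n,0],[0,0,-1]]).T)
    t=r.inv().apply(np.array([x,y,z])-s["tool_pos"])/1000
    w=np.degrees((r.inv()*T).as_rotvec())
    print("t",s["clock"].__round__(2),"pos",s["tool_pos"].round(1),"go",t.round(4),w.round(1),"grip",round(s["grip_width"],1),round(s["finger_force"],1),"F",s["wrist_force"].round(1))
E
python3 -c "
from h import *
go(465,-97,240)"
```

```text
t 0.1 pos [166.1 471.3 230.9] go [-0.4708 -0.4367 -0.0087] [-0.   0.  82.4] grip 85.1 0.0 F [-0.1  0.5  0.1]
```

Call:
drive_tool([
  [-0.471,-0.437,-0.009,0,0,82.4,0.085],
  [-0.471,-0.437,-0.009,0,0,82.4,0.085],
  [-0.471,-0.437,-0.009,0,0,82.4,0.085],
  [-0.471,-0.437,-0.009,0,0,82.4,0.085],
  [-0.471,-0.437,-0.009,0,0,82.4,0.085],
  [-0.471,-0.437,-0.009,0,0,82.4,0.085],
  [-0.471,-0.437,-0.009,0,0,82.4,0.085],
  [-0.471,-0.437,-0.009,0,0,82.4,0.085],
  [-0.471,-0.437,-0.009,0,0,82.4,0.085],
  [-0.471,-0.437,-0.009,0,0,82.4,0.085],
])

```text
clock: 1.1
tool_pos: [398.2, 29.0, 238.3]
tool_rot: [0.778, 0.628, 0.0, 0.0]
wrist_force: [1.1, 1.5, -0.4]
grip_width: 85.1
finger_force: 0.0
```

```bash
python3 -c "
from h import *
go(465,-97,240);print(get_image('wrist')['mount'])"
```

```text
t 1.1 pos [398.2  29.  238.3] go [-0.1091  0.0919 -0.0017] [ 0.  -0.  -0.4] grip 85.1 0.0 F [ 1.1  1.5 -0.4]
[[ 2.24005054e-04 -9.45483415e-01 -3.25670174e-01  8.29373875e+01]
 [ 9.99999856e-01  5.29176438e-05  5.34197730e-04  4.98283320e-01]
 [-4.87841396e-04 -3.25670247e-01  9.45483290e-01 -1.43274235e+02]
 [ 0.00000000e+00  0.00000000e+00  0.00000000e+00  1.00000000e+00]]
```

Call:
drive_tool([
  [-0.109,0.092,-0.002,0,0,0,0.03],
  [-0.109,0.092,-0.002,0,0,0,0.03],
  [-0.109,0.092,-0.002,0,0,0,0.03],
  [-0.109,0.092,-0.002,0,0,0,0.03],
  [-0.109,0.092,-0.002,0,0,0,0.03],
  [-0.109,0.092,-0.002,0,0,0,0.03],
])

```text
clock: 1.75
tool_pos: [465.1, -93.6, 240.2]
tool_rot: [0.776, 0.631, -0.0, -0.0]
wrist_force: [-0.3, -0.6, -0.3]
grip_width: 29.9
finger_force: 0.0
```

```bash
python3 - <<'E'
from h import *
go(465,-97,240)
s=state();g=get_image("wrist");P=world(g,s);cv2.imwrite("pics/w1.png",g["img"]);np.savez("/tmp/w1.npz",P=P,img=g["img"])
Q=P.reshape(-1,3);Q=Q[(np.hypot(Q[:,0]-465,Q[:,1]+97)<60)]
for a,b in((28,40),(78,90),(108,117),(119,126),(138,150)):
    q=Q[(Q[:,2]>a)&(Q[:,2]<b)]
    if len(q):print(a,b,len(q),((np.max(q,0)+np.min(q,0))/2).round(1),np.ptp(q,0).round(1),np.median(q,0).round(1))
E
```

```text
t 1.75 pos [465.1 -93.6 240.2] go [-0.0034  0.0006  0.0002] [-0. -0.  0.] grip 29.9 0.0 F [-0.3 -0.6 -0.3]
28 40 779 [467.9 -91.   33.9] [59.6 52.2 11.8] [477.6 -78.   33.7]
78 90 732 [466.2 -93.   83.9] [43.4 39.8 11.4] [469.5 -83.6  83.5]
108 117 608 [465.7 -94.9 112.5] [29.1 28.2  9. ] [467.2 -90.9 112.2]
119 126 68 [465.8 -96.7 122.6] [15.1 12.6  6.8] [466.7 -92.2 124.7]
138 150 135 [465.5 -98.6 141.9] [ 9.5 10.2  7.8] [465.6 -97.5 143.5]
```

View pics/w1.png

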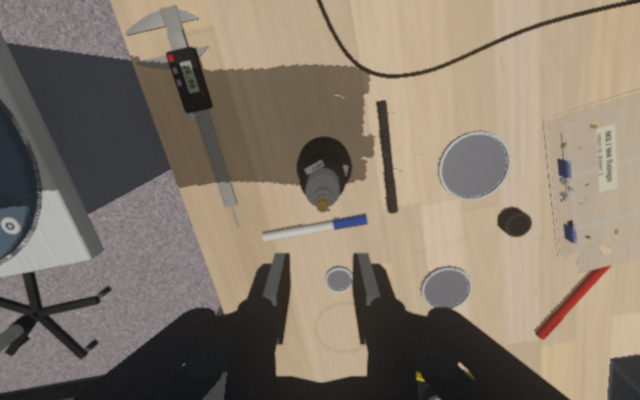

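The wrist view shows the pile at (323,180), with its adapter top at (322,203). The step heights match the pile: 33.7, 83.5, 112.2 and 143.5 mm measured against 34, 84, 112 and 144. Next I'll grip the adapter's base.

```bash
python3 -c "
from h import *
go(465.6,-97.5,118)"
```

```text
t 1.8 pos [465.1 -93.4 240.3] go [-0.0039  0.0013  0.1223] [-0.  -0.   0.1] grip 30.3 0.0 F [ 0.1  0.7 -0.8]
```

Call:
drive_tool([
  [-0.0039,0.0013,0.0,0,0,0,0.03],
  [-0.0039,0.0013,0.03,0,0,0,0.03],
  [-0.0039,0.0013,0.06,0,0,0,0.03],
  [-0.0039,0.0013,0.08,0,0,0,0.03],
  [-0.0039,0.0013,0.08,0,0,0,0.03],
])

```text
clock: 2.3
tool_pos: [464.4, -97.7, 158.3]
tool_rot: [0.776, 0.631, -0.001, -0.001]
wrist_force: [-0.8, 0.1, 0.2]
grip_width: 30.0
finger_force: 0.0
```

```bash
python3 -c "
from h import *
go(465.6,-97.5,118)"
```

```text
t 2.3 pos [464.4 -97.7 158.3] go [0.0004 0.0013 0.0403] [-0.2  0.   0.1] grip 30.0 0.0 F [-0.8  0.1  0.2]
```

Call:
drive_tool([
  [0.0,0.0008,0.015,0,0,0,0.03],
  [0.0,0.0008,0.03,0,0,0,0.03],
  [0.0,0.0008,0.04,0,0,0,0.03],
  [0.0,0.0008,0.04,0,0,0,0.03],
])

```text
clock: 2.7
tool_pos: [466.5, -98.3, 120.1]
tool_rot: [0.776, 0.631, -0.0, -0.0]
wrist_force: [-0.4, 0.5, -0.6]
grip_width: 29.9
finger_force: 0.0
```

```bash
python3 - <<'E'
from h import *
go(465.6,-97.5,118)
g=get_image("wrist");cv2.imwrite("pics/w2.png",cv2.resize(g["img"][150:380,180:460],(700,575)))
E
```

```text
t 2.7 pos [466.5 -98.3 120.1] go [ 0.0006 -0.001   0.0021] [-0. -0.  0.] grip 29.9 0.0 F [-0.4  0.5 -0.6]
```

View pics/w2.png

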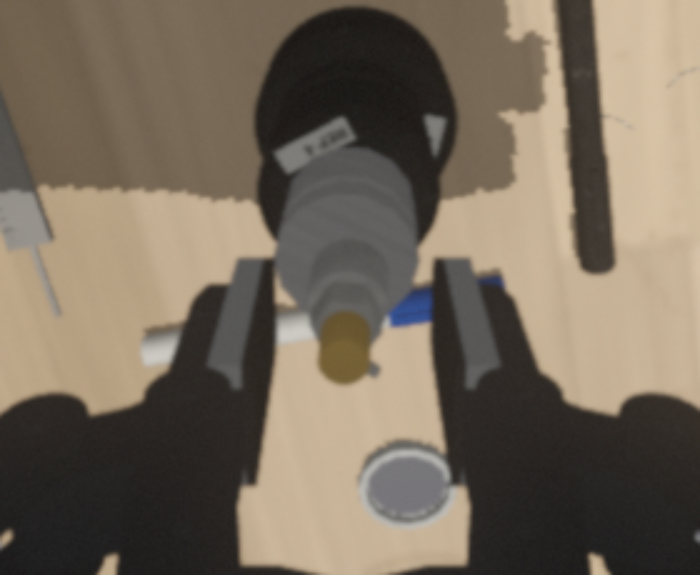

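The adapter at (348,300) sits between the two pads at (272) and (435), so it's well centred. Closing now, then a small test lift.

Call:
drive_tool([
  [0.0005,-0.001,0.002,0,0,0,0.03],
  [0.0005,-0.001,0.002,0,0,0,0.024],
  [0.0005,-0.001,0.002,0,0,0,0.02],
  [0.0005,-0.001,0.002,0,0,0,0.017],
  [0.0005,-0.001,0.002,0,0,0,0.014],
  [0.0005,-0.001,0.002,0,0,0,0.008],
  [0.0005,-0.001,0.002,0,0,0,0.008],
  [0.0005,-0.001,0.002,0,0,0,0.008],
])

```text
clock: 3.55
tool_pos: [466.3, -98.0, 118.7]
tool_rot: [0.776, 0.631, 0.0, 0.0]
wrist_force: [-1.1, -0.3, 5.3]
grip_width: 11.3
finger_force: 58.6
```

```bash
python3 - <<'E'
from h import *
go(460,-173,200)
E
```

```text
t 3.55 pos [466.3 -98.  118.7] go [-0.0747  0.0093 -0.0813] [ 0.1 -0.   8.8] grip 11.3 58.6 F [-1.1 -0.3  5.3]
```

```bash
python3 - <<'E'
from h import *
g=get_image("wrist");cv2.imwrite("pics/w3.png",cv2.resize(g["img"][150:380,180:460],(700,575)))
E
```

```text
(no output)
```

View pics/w3.png

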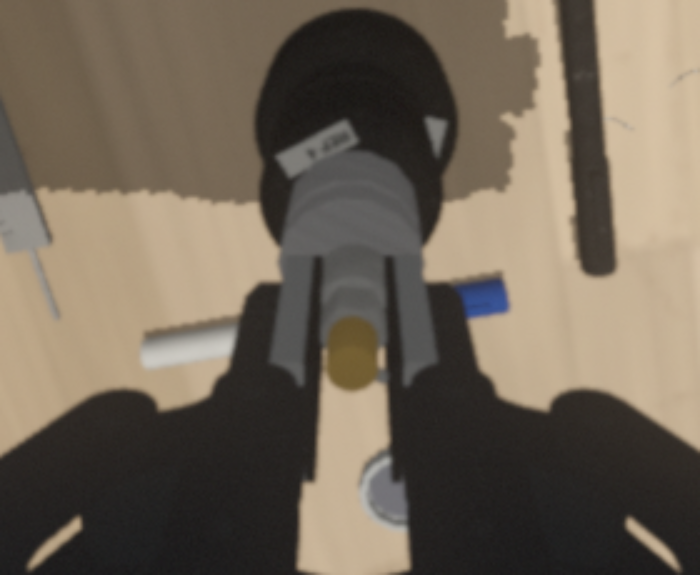

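The adapter is upright and gripped on its base, with the barrel at (353,350). Lifting it and moving toward tray_s.

Call:
drive_tool([
  [0,0,-0.003,0,0,0,0.008],
  [0,0,-0.01,0,0,0,0.008],
  [0,0,-0.025,0,0,0,0.008],
  [0,0,-0.04,0,0,0,0.008],
  [0,0,-0.04,0,0,0,0.008],
  [-0.02,0.002,-0.04,0,0,3,0.008],
  [-0.045,0.005,-0.04,0,0,6,0.008],
  [-0.07,0.009,-0.04,0,0,9,0.008],
  [-0.0747,0.0093,-0.04,0,0,9,0.008],
  [-0.0747,0.0093,-0.04,0,0,9,0.008],
])

```text
clock: 4.6
tool_pos: [459.4, -173.3, 157.8]
tool_rot: [0.823, 0.568, -0.0, -0.0]
wrist_force: [-0.3, 0.6, -0.0]
grip_width: 11.5
finger_force: 58.6
```

```bash
python3 - <<'E'
from h import *
s=state();g=get_image("wrist");P=world(g,s);img=g["img"];np.savez("/tmp/w4.npz",P=P,img=img)
go(455.2,-248.3,80)
Q=P.reshape(-1,3);r=np.hypot(Q[:,0]-455.4,Q[:,1]+248.5)
q=Q[(r<30)&(Q[:,2]>3.5)&(Q[:,2]<10)];print("rim",len(q),((q.max(0)+q.min(0))/2).round(1),np.ptp(q,0).round(1))
# any pile points
q=Q[(np.hypot(Q[:,0]-465,Q[:,1]+97)<20)&(Q[:,2]>108)&(Q[:,2]<117)];print("spacer",len(q),((q.max(0)+q.min(0))/2).round(1),np.ptp(q,0).round(1))
cv2.imwrite("pics/w4.png",img)
E
```

```text
t 4.65 pos [ 459.5 -172.6  157.9] go [-0.0723  0.0229  0.0779] [-0.  -0.   7.8] grip 11.7 58.6 F [ 0.3  0.  -0.1]
rim 282 [ 458.6 -249.2    6. ] [33.9 34.7  4.9]
spacer 2396 [466.  -96.  111.2] [29.4 29.4  6.3]
```

View pics/w4.png

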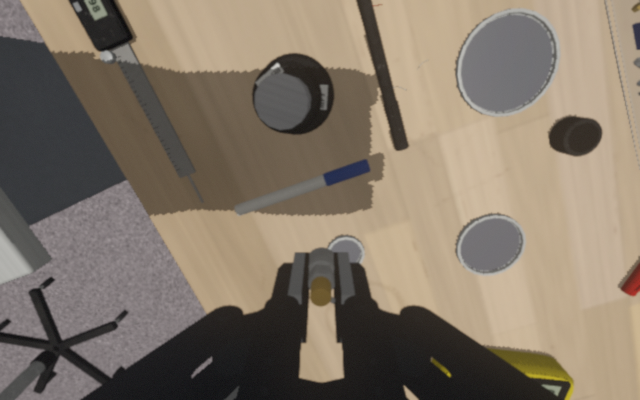

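The adapter hangs upright at (320,275). The pile is intact, and the spacer centre is at (466,-96). The partly hidden tray_s at (346,248) agrees with the top-view fix.

Call:
drive_tool([
  [-0.02,0.006,0.01,0,0,2,0.008],
  [-0.045,0.014,0.03,0,0,5,0.008],
  [-0.07,0.0225,0.06,0,0,7.8,0.008],
  [-0.072,0.023,0.09,0,0,7.8,0.008],
  [-0.072,0.023,0.11,0,0,7.8,0.008],
  [-0.072,0.023,0.12,0,0,7.8,0.008],
  [-0.072,0.023,0.12,0,0,7.8,0.008],
])

```text
clock: 5.35
tool_pos: [455.2, -247.3, 37.4]
tool_rot: [0.86, 0.511, -0.0, -0.001]
wrist_force: [-0.4, 0.2, 0.4]
grip_width: 11.6
finger_force: 58.6
```

```bash
python3 - <<'E'
from h import *
go(455.4,-248.4,8.7)
s=state();g=get_image("wrist");P=world(g,s);img=g["img"];cv2.imwrite("pics/w5.png",cv2.resize(img[180:360,200:440],(800,600)))
Q=P.reshape(-1,3);r=np.hypot(Q[:,0]-455.4,Q[:,1]+248.5)
q=Q[(r<30)&(Q[:,2]>3.5)&(Q[:,2]<9)];print("rim",len(q),q.min(0).round(1),q.max(0).round(1))
d=np.load("/tmp/w4.npz");P,img=d["P"],d["img"].astype(int)
g=(img.max(2)-img.min(2)<30)&(img.sum(2)>250)
k,lab,st,c=cv2.connectedComponentsWithStats(g.astype(np.uint8))
for n,(u,v) in dict(xl=(507,62),l=(490,243)).items():
    m=lab==lab[v,u];q=P[m];q=q[np.isfinite(q[:,0])];print(n,((q.max(0)+q.min(0))/2).round(1),np.ptp(q,0).round(1),q.mean(0).round(1))
E
```

```text
t 5.35 pos [ 455.2 -247.3   37.4] go [-0.0009  0.0008  0.0287] [-0.1 -0.   0.1] grip 11.6 58.6 F [-0.4  0.2  0.4]
rim 879 [ 437.8 -267.9    3.5] [ 475.  -232.1    8.2]
xl [ 639.2 -136.     4.7] [85.9 82.8 10.3] [ 638.9 -134.2    3.5]
l [ 593.4 -295.5    3.9] [68.3 71.   8.9] [ 592.6 -293.6    3.5]
```

View pics/w5.png

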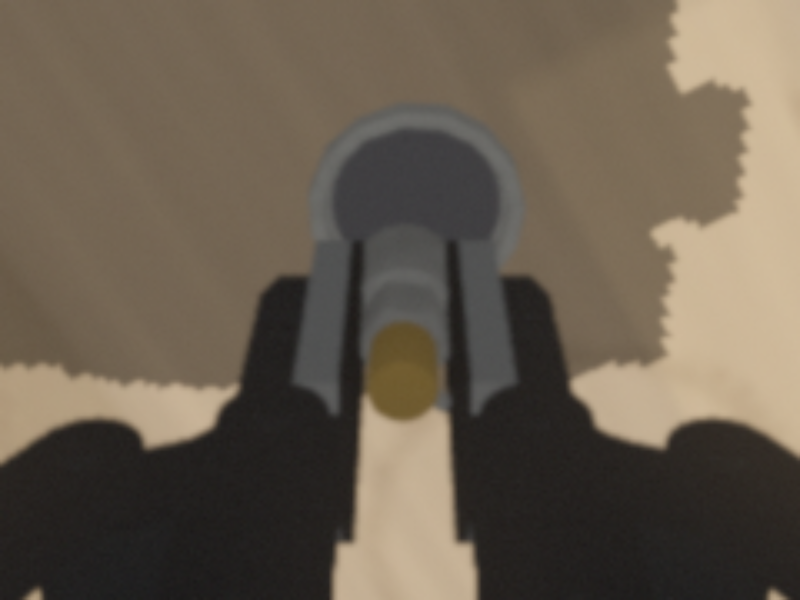

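Call:
drive_tool([
  [-0.0015,0.0018,0.012,0,0,0,0.008],
  [-0.0015,0.0018,0.022,0,0,0,0.008],
  [-0.0015,0.0018,0.026,0,0,0,0.008],
  [-0.0015,0.0018,0.0275,0,0,0,0.008],
  [-0.0015,0.0018,0.0275,0,0,0,0.008],
])

```text
clock: 5.9
tool_pos: [456.4, -250.5, 10.7]
tool_rot: [0.86, 0.51, -0.0, -0.0]
wrist_force: [0.1, -0.4, 0.6]
grip_width: 11.7
finger_force: 58.6
```

Call:
drive_tool([
  [0,0,0.001,0,0,0,0.008],
  [0,0,0.0015,0,0,0,0.008],
  [0,0,0.0015,0,0,0,0.008],
])

```text
clock: 6.2
tool_pos: [456.6, -250.6, 9.4]
tool_rot: [0.86, 0.51, 0.0, 0.0]
wrist_force: [0.8, 0.0, 0.1]
grip_width: 11.7
finger_force: 58.6
```

Call:
drive_tool([
  [0,0,0.0005,0,0,0,0.008],
  [0,0,0.001,0,0,0,0.008],
  [0,0,0.001,0,0,0,0.008],
])

```text
clock: 6.5
tool_pos: [456.7, -250.7, 9.0]
tool_rot: [0.86, 0.51, 0.0, 0.0]
wrist_force: [-4.0, 1.9, 13.6]
grip_width: 11.7
finger_force: 60.0
```

The adapter has touched the tray floor, with 13.6 N at the wrist. Releasing it gently and lifting away.

Call:
drive_tool([
  [0,0,-0.0004,0,0,0,0.008],
  [0,0,-0.0004,0,0,0,0.014],
  [0,0,-0.0004,0,0,0,0.018],
  [0,0,-0.0004,0,0,0,0.022],
  [0,0,-0.0004,0,0,0,0.026],
  [0,0,-0.0004,0,0,0,0.03],
  [0,0,-0.01,0,0,0,0.03],
  [0,0,-0.03,0,0,0,0.03],
  [0,0,-0.07,0,0,0,0.035],
  [0,0,-0.11,0,0,0,0.045],
])

```text
clock: 7.5
tool_pos: [456.0, -250.3, 120.0]
tool_rot: [0.86, 0.51, -0.0, -0.0]
wrist_force: [1.3, 0.3, 0.3]
grip_width: 45.0
finger_force: 0.0
```

```bash
python3 - <<'E'
from h import *
go(466,-96.2,160)
s=state();g=get_image("wrist");P=world(g,s);img=g["img"];cv2.imwrite("pics/w6.png",cv2.resize(img[120:360,160:480],(800,600)))
g=get_image("top");P=world(g);Q=P.reshape(-1,3)
Q=Q[np.hypot(Q[:,0]-455,Q[:,1]+249)<14]
print("max z near tray_s",np.nanmax(Q[:,2]))
E
```

```text
t 7.5 pos [ 456.  -250.3  120. ] go [ 0.1401 -0.065  -0.04  ] [ -0.1  -0.  -16.9] grip 45.0 0.0 F [1.3 0.3 0.3]
max z near tray_s 641.7149468067446
```

View pics/w6.png

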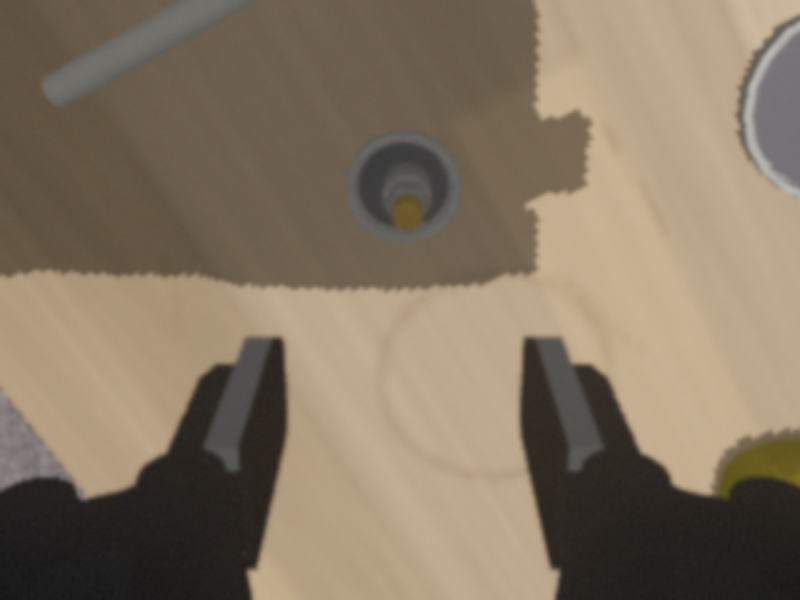

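The adapter stands upright in tray_s at (405,190). Next is the spacer.

Call:
drive_tool([
  [0.02,-0.01,-0.03,0,0,-3,0.045],
  [0.055,-0.026,-0.04,0,0,-8,0.045],
  [0.1,-0.047,-0.04,0,0,-13,0.045],
  [0.13,-0.06,-0.04,0,0,-16.9,0.045],
  [0.14,-0.065,-0.04,0,0,-16.9,0.045],
  [0.14,-0.065,-0.04,0,0,-16.9,0.045],
  [0.14,-0.065,-0.04,0,0,-16.9,0.045],
])

```text
clock: 8.3
tool_pos: [466.5, -97.1, 158.5]
tool_rot: [0.776, 0.631, -0.0, 0.0]
wrist_force: [-0.8, -0.7, -0.6]
grip_width: 45.0
finger_force: 0.0
```

```bash
python3 - <<'E'
from h import *
s=state();g=get_image("wrist");P=world(g,s);Q=P.reshape(-1,3)
for a,b in((28,40),(78,90),(107,117)):
    q=Q[(np.hypot(Q[:,0]-466,Q[:,1]+96)<40)&(Q[:,2]>a)&(Q[:,2]<b)];print("pile",len(q),((q.max(0)+q.min(0))/2).round(1),np.ptp(q,0).round(1),np.median(q,0).round(1))
go(466,-96,91)
E
```

```text
pile 1264 [468.  -89.8  34. ] [59.8 49.7 11.8] [477.3 -77.4  33.8]
pile 1304 [466.2 -91.8  84. ] [43.8 38.  11.8] [469.9 -83.   83.5]
pile 1740 [465.9 -95.7 110.8] [29.1 29.8  7.6] [466.2 -94.5 112.2]
t 8.35 pos [466.5 -97.4 158.4] go [ 0.0013 -0.0008  0.0674] [ 0.   0.  -0.1] grip 45.0 0.0 F [ 0.1 -0.8  0.3]
```

Call:
drive_tool([
  [0.001,-0.0008,0.02,0,0,0,0.045],
  [0.001,-0.0008,0.04,0,0,0,0.045],
  [0.001,-0.0008,0.058,0,0,0,0.045],
  [0.001,-0.0008,0.067,0,0,0,0.045],
  [0.001,-0.0008,0.067,0,0,0,0.04],
  [0.001,-0.0008,0.067,0,0,0,0.036],
  [0.001,-0.0008,0.067,0,0,0,0.033],
  [0.001,-0.0008,0.067,0,0,0,0.03],
  [0.001,-0.0008,0.067,0,0,0,0.022],
  [0.001,-0.0008,0.067,0,0,0,0.022],
])

```text
clock: 9.35
tool_pos: [466.6, -95.6, 92.2]
tool_rot: [0.776, 0.631, 0.0, 0.001]
wrist_force: [-0.6, 0.4, 8.3]
grip_width: 27.2
finger_force: 58.5
```

```bash
python3 - <<'E'
from h import *
g=get_image("wrist");cv2.imwrite("pics/w7.png",cv2.resize(g["img"][150:380,180:460],(700,575)))
go(630.8,141,91)
E
```

```text
t 9.4 pos [466.5 -95.6  92.2] go [0.265  0.1128 0.0013] [  0.1   0.  -24.3] grip 27.2 58.5 F [-0.9 -0.9  8.4]
```

Call:
drive_tool([
  [0,0,-0.003,0,0,0,0.022],
  [0,0,-0.012,0,0,0,0.022],
  [0,0,-0.03,0,0,0,0.022],
  [0,0,-0.045,0,0,0,0.022],
  [0.03,0.013,-0.045,0,0,-3,0.022],
  [0.07,0.03,-0.045,0,0,-7,0.022],
  [0.11,0.047,-0.045,0,0,-11,0.022],
  [0.15,0.064,-0.045,0,0,-15,0.022],
  [0.185,0.079,-0.045,0,0,-18,0.022],
  [0.2,0.085,-0.045,0,0,-18,0.022],
])

```text
clock: 10.4
tool_pos: [591.1, 86.0, 136.6]
tool_rot: [0.666, 0.746, 0.0, 0.0]
wrist_force: [0.4, -0.4, -0.4]
grip_width: 26.7
finger_force: 59.2
```

```bash
python3 - <<'E'
from h import *
s=state();g=get_image("wrist");P=world(g,s);cv2.imwrite("pics/w8.png",g["img"])
go(630.8,141,70)
Q=P.reshape(-1,3);r=np.hypot(Q[:,0]-630.5,Q[:,1]-140.5)
q=Q[(r<35)&(Q[:,2]>3.5)&(Q[:,2]<9)];print("rim",len(q),q.min(0).round(1),q.max(0).round(1))
E
```

```text
t 10.45 pos [591.5  86.8 136.5] go [0.0494 0.0451 0.0665] [ 0.  -0.  -6.1] grip 26.9 59.3 F [-3.4  1.8 -1.9]
rim 1217 [605.1 112.7   3.5] [656.6 163.6   8.9]
```

View pics/w8.png

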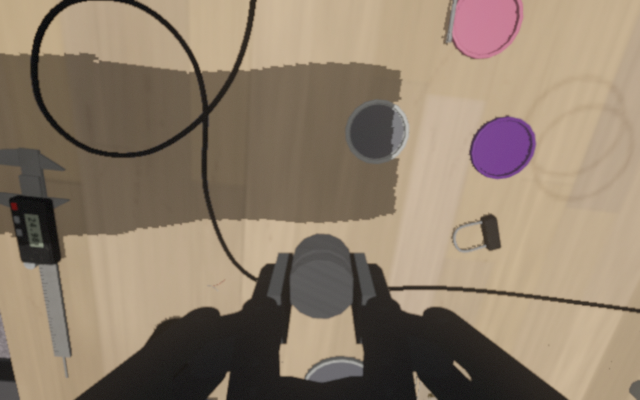

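The spacer is held at (322,275). The grey tray_m at (378,131) has its rim centre at (631,138.5), and the pink and purple look-alikes sit apart at (487,20) and (503,147).

Call:
drive_tool([
  [0.025,0.022,0.01,0,0,-3,0.022],
  [0.047,0.045,0.03,0,0,-6,0.022],
  [0.047,0.045,0.06,0,0,-6,0.022],
  [0.047,0.045,0.09,0,0,-6,0.022],
  [0.047,0.045,0.105,0,0,-6,0.022],
  [0.047,0.045,0.105,0,0,-6,0.022],
])

```text
clock: 11.05
tool_pos: [627.7, 134.3, 29.4]
tool_rot: [0.627, 0.779, -0.002, -0.001]
wrist_force: [-0.4, -0.2, -1.6]
grip_width: 26.9
finger_force: 59.5
```

```bash
python3 - <<'E'
from h import *
s=state();g=get_image("wrist");P=world(g,s)
go(630.8,139,10.2)
Q=P.reshape(-1,3);r=np.hypot(Q[:,0]-630.5,Q[:,1]-140.5)
q=Q[(r<35)&(Q[:,2]>3.5)&(Q[:,2]<9)];print("rim",len(q),q.min(0).round(1),q.max(0).round(1))
E
```

```text
t 11.1 pos [628.7 134.5  31.2] go [0.004 0.003 0.021] [-0.1  0.  -0.2] grip 26.8 59.5 F [ 1.  -1.2 -1.2]
rim 1493 [604.9 125.4   3.5] [657.3 164.1   8.4]
```

Call:
drive_tool([
  [0.0035,0.002,0.008,0,0,0,0.022],
  [0.0035,0.002,0.015,0,0,0,0.022],
  [0.0035,0.002,0.017,0,0,0,0.022],
  [0.0035,0.002,0.017,0,0,0,0.022],
])

```text
clock: 11.5
tool_pos: [630.3, 138.6, 14.1]
tool_rot: [0.627, 0.779, -0.0, -0.0]
wrist_force: [-0.2, -0.2, -1.0]
grip_width: 26.8
finger_force: 59.5
```

Call:
drive_tool([
  [0,0,0.002,0,0,0,0.022],
  [0,0,0.0035,0,0,0,0.022],
  [0,0,0.0035,0,0,0,0.022],
])

```text
clock: 11.8
tool_pos: [630.7, 138.7, 10.9]
tool_rot: [0.627, 0.779, 0.0, 0.0]
wrist_force: [-0.4, 0.2, -0.2]
grip_width: 26.8
finger_force: 59.5
```

Call:
drive_tool([
  [0,0,0.0005,0,0,0,0.022],
  [0,0,0.001,0,0,0,0.022],
  [0,0,0.001,0,0,0,0.022],
])

```text
clock: 12.1
tool_pos: [630.8, 138.7, 10.7]
tool_rot: [0.627, 0.779, 0.0, 0.0]
wrist_force: [-3.6, -0.9, 11.9]
grip_width: 27.0
finger_force: 60.9
```

The spacer is on the tray floor. Releasing it.

Call:
drive_tool([
  [0,0,-0.0005,0,0,0,0.022],
  [0,0,-0.0005,0,0,0,0.028],
  [0,0,-0.0005,0,0,0,0.033],
  [0,0,-0.0005,0,0,0,0.038],
  [0,0,-0.0005,0,0,0,0.042],
  [0,0,-0.0005,0,0,0,0.045],
  [0,0,-0.01,0,0,0,0.045],
  [0,0,-0.04,0,0,0,0.045],
  [0,0,-0.08,0,0,0,0.055],
  [0,0,-0.12,0,0,0,0.06],
])

```text
clock: 13.1
tool_pos: [630.1, 138.6, 131.7]
tool_rot: [0.627, 0.779, -0.0, -0.0]
wrist_force: [0.0, -0.4, 1.0]
grip_width: 59.6
finger_force: 0.0
```

```bash
python3 - <<'E'
from h import *
s=state();g=get_image("wrist");P=world(g,s)
go(466.2,-96,131)
Q=P.reshape(-1,3);r=np.hypot(Q[:,0]-630.5,Q[:,1]-138.5)
q=Q[(r<24)&(Q[:,2]>24)&(Q[:,2]<38)];print("spacer",len(q),q.min(0).round(1),q.max(0).round(1),np.median(q,0).round(1))
E
```

```text
t 13.15 pos [632.8 139.2 139.1] go [-0.1943 -0.2129  0.0063] [ 0.5 -0.1 23.9] grip 60.1 0.0 F [ 0.1 -0.   7.9]
spacer 1136 [616.3 123.4  24.1] [645.4 153.2  32.6] [630.6 139.1  30.6]
```

The spacer stands upright in tray_m, with its top at 30.6 mm and centre at (630.8,138.3). Moving back for the tall puck.

Call:
drive_tool([
  [-0.03,-0.033,0.0,0,0,3,0.062],
  [-0.06,-0.066,0.0,0,0,7,0.062],
  [-0.09,-0.099,0.0,0,0,11,0.062],
  [-0.12,-0.132,0.0,0,0,15,0.062],
  [-0.15,-0.165,0.0,0,0,19,0.062],
  [-0.18,-0.197,0.0,0,0,22,0.062],
  [-0.194,-0.213,0.0,0,0,23.9,0.062],
  [-0.194,-0.213,0.0,0,0,23.9,0.062],
  [-0.194,-0.213,0.0,0,0,23.9,0.062],
])

```text
clock: 14.05
tool_pos: [464.0, -96.4, 130.4]
tool_rot: [0.775, 0.632, 0.0, 0.0]
wrist_force: [1.4, -0.7, 0.9]
grip_width: 62.1
finger_force: 0.0
```

```bash
python3 - <<'E'
from h import *
s=state();g=get_image("wrist");P=world(g,s);Q=P.reshape(-1,3)
cv2.imwrite("pics/w9.png",g["img"])
for a,b in((26,40),(77,90)):
    q=Q[(np.hypot(Q[:,0]-466,Q[:,1]+96)<45)&(Q[:,2]>a)&(Q[:,2]<b)];print("pile",len(q),((q.max(0)+q.min(0))/2).round(1),np.ptp(q,0).round(1),np.median(q,0).round(1))
go(466.2,-95,45)
E
```

```text
pile 1590 [468.  -89.9  33. ] [59.8 50.  13.8] [476.1 -77.   33.8]
pile 3662 [466.3 -94.6  82.1] [43.8 43.8 10.1] [466.8 -92.7  83.6]
t 14.1 pos [464.2 -95.9 130.2] go [0.0013 0.0017 0.0852] [ 0.  -0.  -0.1] grip 61.8 0.0 F [-0.3 -0.9 -0.5]
```

Call:
drive_tool([
  [0.0013,0.0017,0.01,0,0,0,0.062],
  [0.0013,0.0017,0.03,0,0,0,0.062],
  [0.0013,0.0017,0.055,0,0,0,0.062],
  [0.0013,0.0017,0.075,0,0,0,0.062],
  [0.0013,0.0017,0.085,0,0,0,0.06],
  [0.0013,0.0017,0.085,0,0,0,0.054],
  [0.0013,0.0017,0.085,0,0,0,0.05],
  [0.0013,0.0017,0.085,0,0,0,0.047],
  [0.0013,0.0017,0.085,0,0,0,0.043],
  [0.0013,0.0017,0.085,0,0,0,0.036],
])

```text
clock: 15.1
tool_pos: [466.4, -95.4, 45.9]
tool_rot: [0.775, 0.632, 0.001, 0.001]
wrist_force: [-2.3, 2.3, 8.7]
grip_width: 42.2
finger_force: 59.5
```

Call:
drive_tool([
  [0,0,0,0,0,0,0.036],
  [0,0,0,0,0,0,0.036],
])

```text
clock: 15.3
tool_pos: [466.4, -95.3, 45.9]
tool_rot: [0.775, 0.632, 0.001, 0.001]
wrist_force: [-1.6, 1.2, 10.4]
grip_width: 42.7
finger_force: 59.5
```

```bash
python3 - <<'E'
from h import *
go(592,-292.5,90)
E
```

```text
t 15.3 pos [466.4 -95.3  45.9] go [-0.1678  0.1628 -0.0438] [ 0.1 -0.  14.7] grip 42.7 59.5 F [-1.6  1.2 10.4]
```

Call:
drive_tool([
  [0,0,-0.003,0,0,0,0.036],
  [0,0,-0.012,0,0,0,0.036],
  [0,0,-0.03,0,0,0,0.036],
  [0,0,-0.045,0,0,0,0.036],
  [-0.02,0.02,-0.045,0,0,2,0.036],
  [-0.05,0.049,-0.045,0,0,5,0.036],
  [-0.08,0.078,-0.045,0,0,8,0.036],
  [-0.11,0.107,-0.045,0,0,11,0.036],
  [-0.13,0.126,-0.045,0,0,14.7,0.036],
  [-0.135,0.131,-0.045,0,0,14.7,0.036],
])

```text
clock: 16.3
tool_pos: [567.8, -256.4, 90.1]
tool_rot: [0.851, 0.526, 0.0, 0.0]
wrist_force: [-2.0, 1.3, -0.9]
grip_width: 42.4
finger_force: 61.1
```

```bash
python3 - <<'E'
from h import *
s=state();g=get_image("wrist");P=world(g,s);Q=P.reshape(-1,3)
q=Q[(np.hypot(Q[:,0]-592,Q[:,1]+292)<42)&(Q[:,2]>3.5)&(Q[:,2]<9)];print("rim",len(q),q.min(0).round(1),q.max(0).round(1))
go(592,-292,40)
cv2.imwrite("pics/w10.png",g["img"])
E
```

```text
rim 1193 [ 571.4 -325.     3.5] [ 625.  -260.2    8.1]
t 16.35 pos [ 567.6 -255.8   90. ] go [-0.0215  0.0379  0.05  ] [ 0.   0.  -0.1] grip 42.5 61.1 F [-2.1  0.  -0.3]
```

View pics/w10.png

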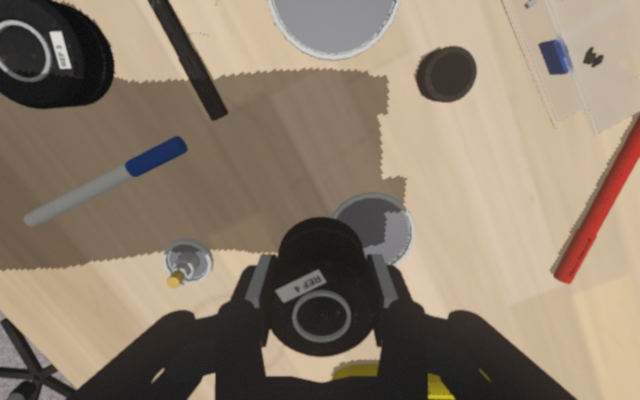

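The tall puck is held upright at (320,290) over tray_l at (375,225), whose rim centre is at (592,-292.5). tray_s still holds the adapter at (185,265).

Call:
drive_tool([
  [-0.012,0.02,0.0,0,0,0,0.036],
  [-0.0215,0.038,0.01,0,0,0,0.036],
  [-0.0215,0.038,0.03,0,0,0,0.036],
  [-0.0215,0.038,0.05,0,0,0,0.036],
  [-0.0215,0.038,0.064,0,0,0,0.036],
  [-0.0215,0.038,0.064,0,0,0,0.036],
  [-0.0215,0.038,0.064,0,0,0,0.036],
])

```text
clock: 17.05
tool_pos: [591.4, -289.6, 26.6]
tool_rot: [0.849, 0.528, 0.0, 0.0]
wrist_force: [0.8, 0.1, -1.0]
grip_width: 42.4
finger_force: 61.3
```

```bash
python3 - <<'E'
from h import *
go(592,-292.5,13.9)
E
```

```text
t 17.05 pos [ 591.4 -289.6   26.6] go [-0.0023  0.0019  0.0127] [ 0. -0.  0.] grip 42.4 61.3 F [ 0.8  0.1 -1. ]
```

Call:
drive_tool([
  [-0.002,0.0015,0.004,0,0,0,0.036],
  [-0.002,0.0015,0.009,0,0,0,0.036],
  [-0.002,0.0015,0.0105,0,0,0,0.036],
  [-0.002,0.0015,0.0105,0,0,0,0.036],
])

```text
clock: 17.45
tool_pos: [591.6, -292.4, 15.0]
tool_rot: [0.849, 0.528, -0.0, -0.0]
wrist_force: [-0.4, 0.4, -0.6]
grip_width: 42.3
finger_force: 61.3
```

Call:
drive_tool([
  [0,0,0.0007,0,0,0,0.036],
  [0,0,0.0012,0,0,0,0.036],
  [0,0,0.0012,0,0,0,0.036],
])

```text
clock: 17.75
tool_pos: [591.8, -292.5, 14.4]
tool_rot: [0.849, 0.528, 0.0, 0.0]
wrist_force: [-0.9, 0.6, 2.2]
grip_width: 42.5
finger_force: 61.5
```

Contact is starting at 2.2 N. Releasing the tall puck.

Call:
drive_tool([
  [0,0,0.0003,0,0,0,0.036],
  [0,0,0.0003,0,0,0,0.042],
  [0,0,0.0003,0,0,0,0.047],
  [0,0,0.0003,0,0,0,0.052],
  [0,0,0.0003,0,0,0,0.058],
  [0,0,0.0003,0,0,0,0.062],
  [0,0,-0.01,0,0,0,0.062],
  [0,0,-0.04,0,0,0,0.062],
  [0,0,-0.08,0,0,0,0.07],
  [0,0,-0.11,0,0,0,0.08],
])

```text
clock: 18.75
tool_pos: [592.1, -292.6, 127.2]
tool_rot: [0.849, 0.528, 0.0, 0.001]
wrist_force: [1.4, 0.2, -0.1]
grip_width: 79.6
finger_force: 0.0
```

```bash
python3 - <<'E'
from h import *
s=state();g=get_image("wrist");P=world(g,s);Q=P.reshape(-1,3)
q=Q[(np.hypot(Q[:,0]-592,Q[:,1]+292)<32)&(Q[:,2]>45)&(Q[:,2]<60)];print("tall",len(q),q.min(0).round(1),q.max(0).round(1),np.median(q,0).round(1))
go(467.5,-94,120)
E
```

```text
tall 2877 [ 570.3 -315.    45. ] [ 614.1 -270.7   55.1] [ 593.2 -290.7   51.8]
t 18.8 pos [ 593.7 -293.4  132.1] go [ 0.1228 -0.2016  0.0106] [  0.4   0.1 -14.9] grip 80.1 0.0 F [ 0.8 -1.   4.7]
```

The tall puck stands upright in tray_l, with its top at 51.8 mm and centre at (592,-293). Now for the wide puck.

Call:
drive_tool([
  [0.02,-0.033,0.0,0,0,-2,0.08],
  [0.045,-0.074,0.0,0,0,-5,0.08],
  [0.07,-0.115,0.0,0,0,-8,0.08],
  [0.095,-0.156,0.0,0,0,-12,0.08],
  [0.115,-0.189,0.0,0,0,-14.9,0.08],
  [0.123,-0.2015,0.0,0,0,-14.9,0.08],
  [0.123,-0.2015,0.0,0,0,-14.9,0.08],
  [0.123,-0.2015,0.0,0,0,-14.9,0.08],
])

```text
clock: 19.6
tool_pos: [466.4, -93.4, 124.6]
tool_rot: [0.774, 0.633, 0.0, 0.001]
wrist_force: [0.4, 0.0, -0.1]
grip_width: 80.1
finger_force: 0.0
```

```bash
python3 - <<'E'
from h import *
s=state();g=get_image("wrist");P=world(g,s);Q=P.reshape(-1,3)
q=Q[(np.hypot(Q[:,0]-466,Q[:,1]+96)<45)&(Q[:,2]>26)&(Q[:,2]<40)];c=(q.max(0)+q.min(0))/2;print("wide",len(q),c.round(1),np.ptp(q,0).round(1),np.median(q,0).round(1))
go(c[0],c[1],5)
E
```

```text
wide 4745 [468.  -95.   31.6] [59.6 60.  11.2] [468.5 -92.5  33.9]
t 19.65 pos [466.6 -93.7 124.4] go [-0.0009  0.0016  0.1194] [0.1 0.  0. ] grip 79.8 0.0 F [ 0.2 -0.1 -0.1]
```

Call:
drive_tool([
  [-0.001,0.0013,0.02,0,0,0,0.08],
  [-0.001,0.0013,0.05,0,0,0,0.08],
  [-0.001,0.0013,0.08,0,0,0,0.08],
  [-0.001,0.0013,0.105,0,0,0,0.08],
  [-0.001,0.0013,0.119,0,0,0,0.08],
  [-0.001,0.0013,0.119,0,0,0,0.075],
  [-0.001,0.0013,0.119,0,0,0,0.069],
  [-0.001,0.0013,0.119,0,0,0,0.065],
  [-0.001,0.0013,0.119,0,0,0,0.061],
  [-0.001,0.0013,0.119,0,0,0,0.052],
])

```text
clock: 20.65
tool_pos: [467.5, -94.4, 6.4]
tool_rot: [0.774, 0.633, 0.0, 0.001]
wrist_force: [-5.2, 0.6, 14.7]
grip_width: 57.7
finger_force: 60.9
```

Call:
drive_tool([
  [0,0,0,0,0,0,0.052],
  [0,0,0,0,0,0,0.052],
])

```text
clock: 20.85
tool_pos: [467.5, -94.4, 6.4]
tool_rot: [0.774, 0.633, 0.001, 0.001]
wrist_force: [-3.5, -1.4, 16.6]
grip_width: 57.9
finger_force: 61.2
```

```bash
python3 - <<'E'
from h import *
go(638.4,-134.5,60)
E
```

```text
t 20.85 pos [467.5 -94.4   6.4] go [-0.0055  0.1756 -0.0532] [0.1 0.  0.5] grip 57.9 61.2 F [-3.5 -1.4 16.6]
```

Call:
drive_tool([
  [0,0,-0.003,0,0,0,0.052],
  [0,0,-0.012,0,0,0,0.052],
  [0,0,-0.03,0,0,0,0.052],
  [0,0,-0.05,0,0,0,0.052],
  [0,0.03,-0.05,0,0,0,0.052],
  [-0.002,0.06,-0.05,0,0,0,0.052],
  [-0.003,0.09,-0.05,0,0,0,0.052],
  [-0.004,0.12,-0.05,0,0,0,0.052],
  [-0.005,0.14,-0.05,0,0,0,0.052],
  [-0.005,0.14,-0.05,0,0,0,0.052],
])

```text
clock: 21.85
tool_pos: [605.1, -127.2, 55.4]
tool_rot: [0.774, 0.633, 0.0, 0.001]
wrist_force: [-1.6, -0.1, -1.3]
grip_width: 57.8
finger_force: 64.4
```

```bash
python3 - <<'E'
from h import *
s=state();g=get_image("wrist");P=world(g,s);Q=P.reshape(-1,3)
q=Q[(np.hypot(Q[:,0]-638,Q[:,1]+134)<50)&(Q[:,2]>3.5)&(Q[:,2]<8)];print("rim",len(q),q.min(0).round(1),q.max(0).round(1))
q=Q[np.isfinite(Q[:,0])&(Q[:,2]>12)&(Q[:,2]<55)&(np.hypot(Q[:,0]-638,Q[:,1]+134)<75)];print("obst",len(q),len(q) and (q.min(0).round(),q.max(0).round()))
go(638.4,-134.5,30)
cv2.imwrite("pics/w11.png",g["img"])
E
```

```text
rim 2300 [ 603.  -169.3    3.5] [678.3 -93.9   8. ]
obst 459 (array([ 581., -199.,   12.]), array([681., -97.,  55.]))
t 21.9 pos [ 603.6 -126.9   55.3] go [-0.0006  0.0356  0.0253] [0.  0.  0.5] grip 57.9 64.4 F [-1.2 -0.4 -0.9]
```

View pics/w11.png

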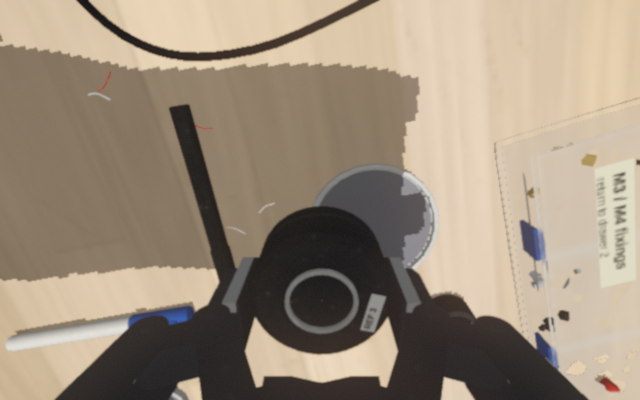

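The wide puck is level and held at (320,290). The tray_xl rim ahead at (378,215) gives a centre of (637.4,-134.8). The small black cap at (450,300) is clear of the fingers.

Call:
drive_tool([
  [-0.001,0.02,0,0,0,0,0.052],
  [-0.001,0.0345,0.01,0,0,0,0.052],
  [-0.001,0.0345,0.025,0,0,0,0.052],
  [-0.001,0.0345,0.036,0,0,0,0.052],
  [-0.001,0.0345,0.036,0,0,0,0.052],
  [-0.001,0.0345,0.036,0,0,0,0.052],
])

```text
clock: 22.5
tool_pos: [636.1, -134.4, 19.6]
tool_rot: [0.774, 0.633, -0.0, -0.0]
wrist_force: [-0.2, 0.2, -0.6]
grip_width: 57.9
finger_force: 64.5
```

```bash
python3 - <<'E'
from h import *
go(637.5,-134.8,8.4)
E
```

```text
t 22.5 pos [ 636.1 -134.4   19.6] go [-0.0001  0.0015  0.0112] [-0.   0.   0.5] grip 57.9 64.5 F [-0.2  0.2 -0.6]
```

Call:
drive_tool([
  [0,0.001,0.004,0,0,0,0.052],
  [0,0.001,0.008,0,0,0,0.052],
  [0,0.001,0.0095,0,0,0,0.052],
  [0,0.001,0.0095,0,0,0,0.052],
])

```text
clock: 22.9
tool_pos: [637.4, -134.7, 9.3]
tool_rot: [0.774, 0.633, -0.0, -0.0]
wrist_force: [-0.1, 0.1, -0.9]
grip_width: 57.8
finger_force: 64.6
```

Call:
drive_tool([
  [0,0,0.0006,0,0,0,0.052],
  [0,0,0.0011,0,0,0,0.052],
  [0,0,0.0011,0,0,0,0.052],
])

```text
clock: 23.2
tool_pos: [637.6, -134.7, 8.6]
tool_rot: [0.774, 0.633, 0.0, 0.0]
wrist_force: [-0.5, -0.7, -0.4]
grip_width: 57.7
finger_force: 64.6
```

Call:
drive_tool([
  [0,0,0.0005,0,0,0,0.052],
  [0,0,0.0008,0,0,0,0.052],
  [0,0,0.0008,0,0,0,0.052],
])

```text
clock: 23.5
tool_pos: [637.7, -134.8, 8.5]
tool_rot: [0.774, 0.633, 0.0, 0.0]
wrist_force: [-5.3, 0.8, 10.6]
grip_width: 57.7
finger_force: 65.9
```

The wide puck is on the tray floor. Releasing it.

Call:
drive_tool([
  [0,0,-0.0004,0,0,0,0.052],
  [0,0,-0.0004,0,0,0,0.058],
  [0,0,-0.0004,0,0,0,0.063],
  [0,0,-0.0004,0,0,0,0.068],
  [0,0,-0.0004,0,0,0,0.072],
  [0,0,-0.001,0,0,0,0.074],
  [0,0,-0.01,0,0,0,0.074],
  [0,0,-0.04,0,0,0,0.074],
  [0,0,-0.08,0,0,0,0.074],
  [0,0,-0.12,0,0,0,0.074],
])

```text
clock: 24.5
tool_pos: [637.2, -134.7, 129.6]
tool_rot: [0.774, 0.633, -0.0, -0.0]
wrist_force: [0.0, -0.8, -0.1]
grip_width: 74.3
finger_force: 0.0
```

Call:
drive_tool([
  [0,-0.03,-0.03,0,0,0,0.074],
  [0,-0.08,-0.06,0,0,0,0.074],
  [0,-0.13,-0.08,0,0,0,0.074],
  [0,-0.16,-0.1,0,0,0,0.074],
  [0,-0.16,-0.1,0,0,0,0.074],
  [0,-0.16,-0.1,0,0,0,0.074],
])

```text
clock: 25.1
tool_pos: [480.9, -103.1, 229.2]
tool_rot: [0.774, 0.633, 0.001, 0.001]
wrist_force: [0.0, -0.6, -0.0]
grip_width: 74.1
finger_force: 0.0
```

```bash
python3 - <<'E'
from h import *
go(466,-96,240)
g=get_image("scene");P=world(g)
for n,(x,y,r,z) in dict(s=(456.3,-250,12,34),m=(630.8,138.5,17,30),l=(592,-292.6,24,52),xl=(637.5,-134.8,32,36)).items():
    Q=P.reshape(-1,3);q=Q[(np.hypot(Q[:,0]-x,Q[:,1]-y)<r)&(Q[:,2]>8)&(Q[:,2]<70)];t=q[q[:,2]>z-4]
    print(n,"top",np.percentile(q[:,2],98).round(1),"want",z,len(t),t.mean(0).round(1))
cv2.imwrite("pics/final.png",cv2.resize(g["img"][140:320,230:550],(800,450)))
E
```

```text
t 25.1 pos [ 480.9 -103.1  229.2] go [ 0.004  -0.016  -0.0109] [0.2 0.  0.2] grip 74.1 0.0 F [ 0.  -0.6 -0. ]
s top 35.2 want 34 25 [ 456.  -251.2   33.6]
m top 31.0 want 30 52 [628.9 137.   29.5]
l top 54.3 want 52 264 [ 588.7 -294.    52. ]
xl top 36.9 want 36 290 [ 633.6 -137.3   35.1]
```

View pics/final.png

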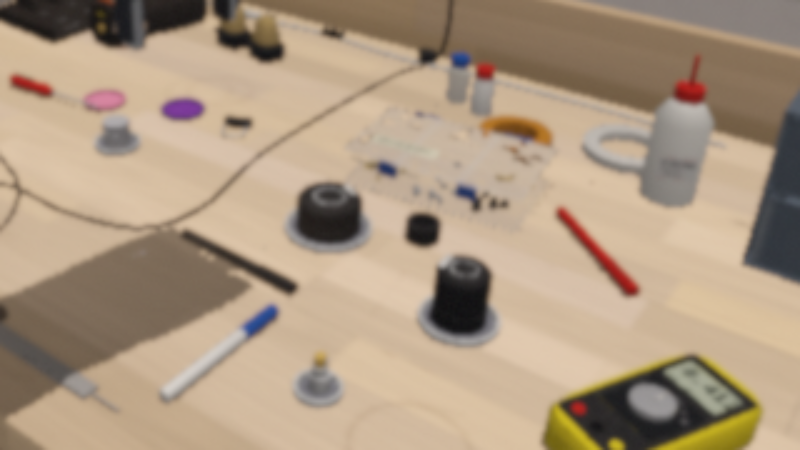

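All four parts stand upright in their own trays: the spacer at (117,130), the wide puck at (330,210), the tall puck at (462,293) and the adapter at (319,375). Handing in.

```bash
python3 -c "
from rig import *
print(sign_off())"
```

```text
the job is handed in; nothing more can be done
None
```

The job is handed in: the adapter, spacer, tall puck and wide puck were placed in that order, each upright in its own tray, in about 25 s with nothing tipped over; sign-off returned no verdict.

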